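# Flag the soft vibration mount

## Task

One of the three spring mounts for the vibration-damped instrument has gone soft. Going from your left to your right, press each mount's round black pad down with the fingertips until it clearly gives, and let it rise again; then push the red tag of the softest mount all the way down and leave the other two tags up. Only press: do not lift, tip or shift the mounts, and do not disturb the other things on the bench.

Things in the scene. Friction and masses are not known exactly. Their poses are not given: they have to be found in the camera images.
- mount_a: One of three mounts that look alike but have springs of different stiffness: loose, about 0.8 kg, standing on the bench. Aluminium base plate 124 (x) x 70 (y) x 12 mm; origin at the centre of its underside, z up. On its far half, centred 26 mm along +x, a round black spring pad; on its near half, centred 40 mm along -x, a red push-down tag in a grey guide block (26 x 34 mm, top 40 mm above the bench).
- mount_a_padtop (a point): Centre of the top of this mount's black round pad (46 mm across, 10 mm thick), 62 mm above the bench at rest; it moves with the pad. The pad goes straight down against its coil spring, at most 18 mm, and springs back. The three springs range from about 0.4 to 2 N per mm, the next stiffer one is about twice as stiff as the softest.
- mount_a_pad (a joint): How far this pad is pressed down, m: 0 with the spring unloaded (at rest the pad sits 0.1 to 0.6 mm down by its own weight), 0.018 at its stop.
- mount_a_tagtop (a point): Centre of the top of this mount's red tag (head 20 mm in x, 30 mm in y, 8 mm thick), about 70 mm above the bench when up, 50 mm when fully down; it moves with the tag. The tag slides straight down at about 3 N and stays where it is left.
- mount_a_tag (a joint): How far this tag is pushed down, m: 0 fully up (starts at 0 to 0.003), 0.020 fully down at its stop.
- mount_b: One of three mounts that look alike but have springs of different stiffness: loose, about 0.8 kg, standing on the bench. Aluminium base plate 124 (x) x 70 (y) x 12 mm; origin at the centre of its underside, z up. On its far half, centred 26 mm along +x, a round black spring pad; on its near half, centred 40 mm along -x, a red push-down tag in a grey guide block (26 x 34 mm, top 40 mm above the bench).
- mount_b_padtop (a point): Centre of the top of this mount's black round pad (46 mm across, 10 mm thick), 62 mm above the bench at rest; it moves with the pad. The pad goes straight down against its coil spring, at most 18 mm, and springs back. The three springs range from about 0.4 to 2 N per mm, the next stiffer one is about twice as stiff as the softest.
- mount_b_pad (a joint): How far this pad is pressed down, m: 0 with the spring unloaded (at rest the pad sits 0.1 to 0.6 mm down by its own weight), 0.018 at its stop.
- mount_b_tagtop (a point): Centre of the top of this mount's red tag (head 20 mm in x, 30 mm in y, 8 mm thick), about 70 mm above the bench when up, 50 mm when fully down; it moves with the tag. The tag slides straight down at about 3 N and stays where it is left.
- mount_b_tag (a joint): How far this tag is pushed down, m: 0 fully up (starts at 0 to 0.003), 0.020 fully down at its stop.
- mount_c: One of three mounts that look alike but have springs of different stiffness: loose, about 0.8 kg, standing on the bench. Aluminium base plate 124 (x) x 70 (y) x 12 mm; origin at the centre of its underside, z up. On its far half, centred 26 mm along +x, a round black spring pad; on its near half, centred 40 mm along -x, a red push-down tag in a grey guide block (26 x 34 mm, top 40 mm above the bench).
- mount_c_padtop (a point): Centre of the top of this mount's black round pad (46 mm across, 10 mm thick), 62 mm above the bench at rest; it moves with the pad. The pad goes straight down against its coil spring, at most 18 mm, and springs back. The three springs range from about 0.4 to 2 N per mm, the next stiffer one is about twice as stiff as the softest.
- mount_c_pad (a joint): How far this pad is pressed down, m: 0 with the spring unloaded (at rest the pad sits 0.1 to 0.6 mm down by its own weight), 0.018 at its stop.
- mount_c_tagtop (a point): Centre of the top of this mount's red tag (head 20 mm in x, 30 mm in y, 8 mm thick), about 70 mm above the bench when up, 50 mm when fully down; it moves with the tag. The tag slides straight down at about 3 N and stays where it is left.
- mount_c_tag (a joint): How far this tag is pushed down, m: 0 fully up (starts at 0 to 0.003), 0.020 fully down at its stop.
- reader: Black code reader head, 37 x 62 x 30 mm, a loose bystander; origin at the centre of its underside.
- tray_2: Shallow white open tray, 78 x 138 x 30 mm, a loose bystander; origin at the centre of its underside.
- slide_box: White slide box with lid, 93 x 100 x 46 mm, a loose bystander; origin at the centre of its underside. To the right behind the mounts stands a fixed beige centrifuge (front at x = 0.58 m, y = -0.05 to -0.35 m, 0.21 m tall); to their left a fixed grey-white analyser (0.34 m tall, right side at y = 0.44 m).
- white_box: Flat white carton, 90 x 125 x 27 mm, a loose bystander; origin at the centre of its underside.

How it is judged:
By the outcome, as a careful person would: the job done as asked, in the order asked, and still so for the second after the job is handed in, with the robot touching nothing.
It also fails if it takes over 48 s, if anything falls off the work surface, if the arm or the gripper's body presses on something with over 40 N, if the wrist force passes 120 N, or if a joint passes its speed limit or range.

## Robot

A 6-joint arm with a two-finger parallel gripper is mounted at the origin on a cart in front of the work surface, level with it; the furniture and walls round the work are solid. World frame = base frame: x ahead of the robot, y to its left, z up, the work surface at z = 0. Lengths are in mm, angles in rad, forces in N, time in s.
With the tool pointing down it reaches from about 250 to 725 mm from the base axis. Payload 4 kg.
Tool frame: the origin (TCP) lies at the very end of the fingers, on their centre line; the grasp point (between the pads) lies 19 mm behind it; z points along the fingers, y is the direction in which the jaws open and shut (so a half turn about z gives the same grasp; the last joint's range is limited). The gripper opens to 85 mm and grips with 20 to 120 N. Pads are 22 mm wide; open, the fingers measure 114 mm over their backs; the gripper's body (76 mm by 85 mm) begins 54 mm behind the grasp point. The pads swing forward as they close: fully open they stand 13 mm farther back than shut.
Start: joints at [-1.19, 0.241, 0.005, 1.335, 0, 1.571], TCP at [185.83, -464.184, 231.306] pointing down, gripper open.
Joint ranges: [-2.72, 2.72], [-1.05, 1.87], [-1.09, 1.28], [-1.99, 2.15], [-1.42, 1.44], [-3.14, 3.14]. Speed limits (rad/s): [2.79, 2.79, 3.14, 3.14, 3.14, 3.14].

## Interface

Orientations are given as a rotation vector (axis times angle).
In Python, from workcell import * gives the robot as it stands. Calls block until the motion is done:
- movep(position, orientation): joint-space move of the TCP to a pose.
- line_to(position, frame=None, v=150): straight line of the TCP; frame=None keeps the orientation; v is the mean speed in mm/s.
- move_j(angles): joint-space move.
- gripper_to(opening, force=None): finger opening in mm; force is the grip in N (None keeps the last); returns when the fingers have stopped.
- hold(seconds).
- ik(position, orientation): joint angles nearest the present ones, or None.
- get_obs(): the state.
- get_image(name): name is "side" or "top" or "wrist"; returns a dict with "color" (384x512x3 uint8, blue, green, red), "z_map" (384x512 float32, mm along the optical axis (not along the pixel's ray), 0 where there is no reading), "vfov" (degrees; the focal length in pixels is half the picture's height over the tangent of half this angle, whatever the lens; pixels are square), "cx", "cy" (the principal point, pixels), "T" (4x4, takes a point from camera to world coordinates). Camera axes: x right, y down, z forward; pixel columns grow to the right and rows downward; lengths in mm; the calibration is good to about 2 mm. The wrist camera is an equidistant fisheye: a pixel r from the principal point sees the ray r / f radians off the axis. A picture is of the moment at which its call begins.
A pose or a line that the arm cannot do raises Unreachable and nothing moves.
- job_done(): hands the job in, once; it reports no verdict.
The state is a dict: "time_s": time; "q": joint angles; "joint_vel": joint speeds; "joint_torque": joint torques, N m; "eef_pos": TCP position; "tcp_rot": TCP orientation; "contact_force": force on the tool from outside, world axes, zero at the start; "ft_torque": the same for the moment, N m; "opening": finger opening in mm.
Only numpy, scipy, OpenCV 4.12 (cv2) and the standard library are available. Lean on these libraries where they do the work, as an engineer would, in place of code of your own. Each camera call takes 0.05 s, during which the arm holds its last target.

## Working session

There is one attempt and no reset: what is moved stays moved. The work goes in short steps, each a Python script; the robot and the scene stay as the last script left them, time stands still between calls to the robot, and variables do not carry over. Pictures are saved under pics/ and viewed, and the job is handed in when it is done.

```bash
mkdir -p pics; ls; python3 - <<'E'
from workcell import *
import cv2,numpy as np
o=get_obs();print(o)
for n in("top","side"):
    d=get_image(n);cv2.imwrite(f"pics/{n}0.png",d["color"]);np.savez(f"{n}0.npz",**d)
    print(n,d["vfov"],d["cx"],d["cy"],d["T"])
E
```

```text
pics
{'time_s': 0.0, 'q': array([-1.19001270e+00,  2.41398941e-01,  3.69582407e-03,  1.33522692e+00,
        2.62071389e-05,  1.57079402e+00]), 'joint_vel': array([-0.00060045, -0.00064244,  0.00049994, -0.00025719, -0.00049993,
       -0.00139317]), 'joint_torque': array([ 1.20371278e-03, -3.72320688e+01,  2.52407080e+01,  1.69333880e-02,
        2.11521324e-04, -3.35747728e-06]), 'eef_pos': array([ 185.58721312, -463.57385416,  230.40915899]), 'tcp_rot': array([-3.08276169e+00, -5.94132499e-01,  5.93450101e-04]), 'contact_force': array([-1.31173043,  0.29042341,  0.24292452]), 'ft_torque': array([-0.01268111, -0.0001383 , -0.04327733]), 'opening': 85.39137990790513}
top 45.94569033414983 246.00986121745387 189.7114203034021 [[ 1.43937976e-02 -9.93805147e-01  1.10200493e-01  4.33489726e+02]
 [-9.99853444e-01 -1.53271231e-02 -7.62687800e-03 -5.19219843e+00]
 [ 9.26868714e-03 -1.10074563e-01 -9.93880115e-01  1.37076241e+03]
 [ 0.00000000e+00  0.00000000e+00  0.00000000e+00  1.00000000e+00]]
side 57.877210294791716 254.78038362090737 190.52983538350526 [[-9.24501603e-01 -2.12634674e-01  3.16359418e-01  2.60086962e+02]
 [-3.81115823e-01  5.30644028e-01 -7.57078361e-01  7.57613061e+02]
 [-6.89312568e-03 -8.20489738e-01 -5.71619694e-01  6.58998051e+02]
 [ 0.00000000e+00  0.00000000e+00  0.00000000e+00  1.00000000e+00]]
```

View pics/top0.png

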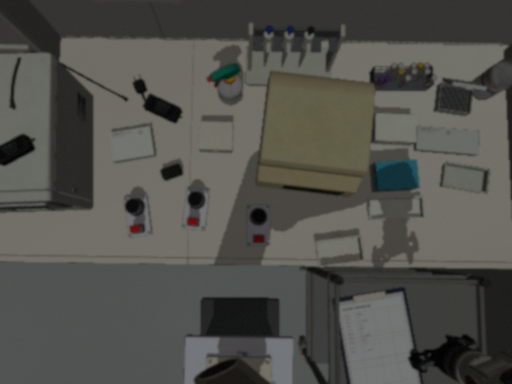

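View pics/side0.png

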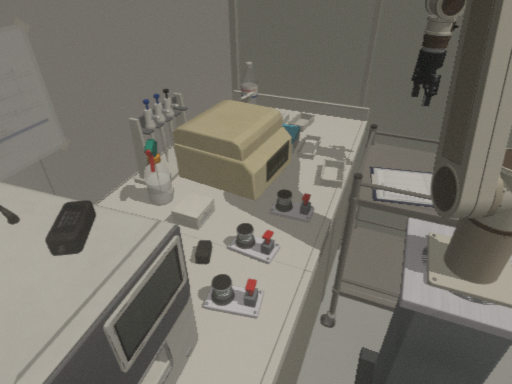

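The top view shows three mounts, with pads near (135,206), (196,199) and (259,216) and tags near (137,229), (193,222) and (259,239). The side view agrees. Next I'll turn these into positions.

```bash
cat > h.py <<'E'
import numpy as np,cv2
def ray(d,u,v):
    f=192/np.tan(np.radians(d["vfov"])/2)
    return d["T"][:3,:3]@np.array([(u-d["cx"])/f,(v-d["cy"])/f,1.])
def onz(d,u,v,z):
    r=ray(d,u,v);o=d["T"][:3,3];return o+r*(z-o[2])/r[2]
def cloud(d):
    f=192/np.tan(np.radians(d["vfov"])/2)
    v,u=np.mgrid[:384,:512];z=d["z_map"]
    c=np.stack([(u-d["cx"])/f*z,(v-d["cy"])/f*z,z],-1)
    return c@d["T"][:3,:3].T+d["T"][:3,3]
E
python3 - <<'E'
from h import *
cv2.setNumThreads(1)
for n,P in(("top",[(135,206),(196,199),(259,216)]),("side",[(222,283),(246,232),(285,197)])):
    d=dict(np.load(n+"0.npz"));W=cloud(d);c=d["color"].astype(int);b,g,r=c[...,0],c[...,1],c[...,2]
    red=((r>90)&(r>2*g)&(r>2*b)).astype(np.uint8)
    k,l,s,ce=cv2.connectedComponentsWithStats(red)
    for i in range(1,k):
        if s[i,4]>25:
            m=l==i; print(n,"red",s[i],ce[i].round(1),"plane70",onz(d,*ce[i],70).round(1),"depth med",np.median(W[m],0).round(1))
    for u,v in P:
        w=W[v-18:v+19,u-18:u+19];cc=c[v-18:v+19,u-18:u+19].max(-1)
        m=(w[...,2]>56)&(w[...,2]<68)&(cc<60)
        vv,uu=np.nonzero(m)
        q=w[m]
        if len(q): print(n,"pad",m.sum(),"px",uu.mean()+u-18,vv.mean()+v-18,"plane",onz(d,uu.mean()+u-18,vv.mean()+v-18,62).round(1),"depth mean",q.mean(0).round(1),q.min(0).round(1),q.max(0).round(1))
    if n=="top":
        big=cv2.resize(d["color"][180:260,110:290],None,fx=4,fy=4,interpolation=cv2.INTER_NEAREST);cv2.imwrite("pics/z.png",cv2.convertScaleAbs(big,alpha=1.5))
E
```

```text
top red [188 219   9   6  46] [191.9 221.2] plane70 [484.5 138.6  70. ] depth med [485.1 138.2  68.7]
top red [130 226   9   6  48] [134.1 228.3] plane70 [461.9 302.9  70. ] depth med [462.6 303.9  68.7]
top pad 173 px 132.47976878612718 205.21965317919074 plane [528.5 312.2  62. ] depth mean [528.6 312.5  60.5] [506.1 291.1  56.3] [549.7 333.8  66.8]
top pad 184 px 195.22282608695653 198.41847826086956 plane [550.9 131.6  62. ] depth mean [551.  131.7  61.3] [529.1 109.2  56. ] [573.2 153.2  67.7]
top pad 183 px 259.0109289617486 215.12568306010928 plane [505.3 -53.9  62. ] depth mean [505.3 -53.9  61.4] [485.2 -74.3  56.1] [526.3 -33.6  67.1]
side red [150 156   4  15  40] [151.8 162.6] plane70 [970.8 -45.4  70. ] depth med [866.5  72.  157.7]
side red [303 195   6   6  26] [305.8 197.3] plane70 [436.6 -45.6  70. ] depth med [436.7 -46.6  69. ]
side red [263 231  10  12  59] [267.6 235. ] plane70 [482.  145.9  70. ] depth med [482.4 143.9  69. ]
side red [246 280  10  11  81] [250.6 284.9] plane70 [460.1 306.7  70. ] depth med [460.2 306.   69.3]
side pad 26 px 218.92307692307693 282.2692307692308 plane [529.6 319.9  62. ] depth mean [529.9 319.5  61.6] [511.6 304.3  60. ] [540.  334.8  63.6]
side pad 30 px 245.5 228.53333333333333 plane [547.  135.7  62. ] depth mean [546.9 135.9  62.3] [533.9 121.1  60.2] [559.8 154.2  64.7]
side pad 84 px 284.07142857142856 193.79761904761904 plane [503.4 -49.7  62. ] depth mean [503.3 -49.4  62.3] [484.9 -72.   59.5] [521.4 -29.3  65.1]
```

```bash
python3 - <<'E'
import cv2;im=cv2.imread("pics/side0.png")[180:320,190:330];cv2.imwrite("pics/s.png",cv2.resize(im,None,fx=4,fy=4))
E
```

```text
(no output)
```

View pics/z.png

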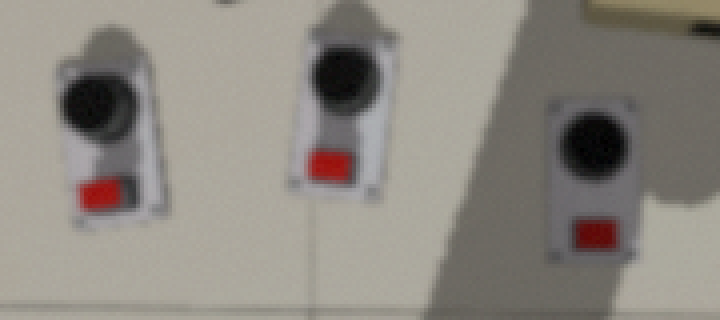

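View pics/s.png

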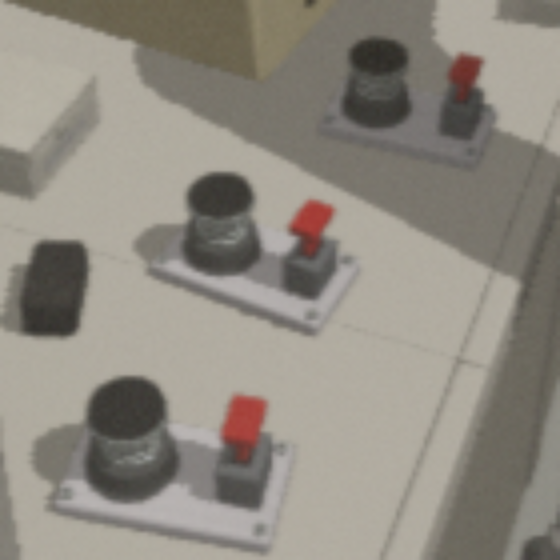

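Top-view checks: both pads come out at z≈61–62, and the pad-to-tag distances for mounts 1 and 2 are 67 mm against 66 nominal. The side view agrees to within about 6 mm. Mount 3's tag sits in shadow, at about (437,-54). Next I'll check reachability and where the wrist camera sits.

```bash
python3 - <<'E'
from workcell import *
from h import *
from scipy.spatial.transform import Rotation as R
d=get_image("wrist");o=get_obs()
Rt=R.from_rotvec(o["tcp_rot"]).as_matrix()
print("cam in tool",Rt.T@(d["T"][:3,3]-o["eef_pos"]))
for rv in([np.pi,0,0],[0,np.pi,0],[np.pi/2**.5,np.pi/2**.5,0],[np.pi/2**.5,-np.pi/2**.5,0]):
    for p in([528.5,313,50],[551,132,50],[505,-53.5,50],[437,-54,50],[400,0,300]):
        q=ik(p,rv);print(np.round(rv,2),p,None if q is None else np.round(q,2))
E
```

```text
cam in tool [  71.06624325   -0.52445891 -142.40958188]
[3.14 0.   0.  ] [528.5, 313, 50] [ 0.53  0.59  0.05  1.03  0.   -2.61]
[3.14 0.   0.  ] [551, 132, 50] [ 0.24  0.51 -0.1   0.96  0.   -2.91]
[3.14 0.   0.  ] [505, -53.5, 50] [-0.11  0.41 -0.26  0.9   0.    3.04]
[3.14 0.   0.  ] [437, -54, 50] [-0.12  0.3  -0.44  0.83  0.    3.02]
[3.14 0.   0.  ] [400, 0, 300] [ 0.    0.02 -0.08  1.48  0.   -3.14]
[0.   3.14 0.  ] [528.5, 313, 50] [0.53 0.59 0.05 1.03 0.   0.53]
[0.   3.14 0.  ] [551, 132, 50] [ 0.24  0.51 -0.1   0.96  0.    0.24]
[0.   3.14 0.  ] [505, -53.5, 50] [-0.11  0.41 -0.26  0.9   0.   -0.11]
[0.   3.14 0.  ] [437, -54, 50] [-0.12  0.3  -0.44  0.83  0.   -0.12]
[0.   3.14 0.  ] [400, 0, 300] [ 0.    0.02 -0.08  1.48  0.    0.  ]
[2.22 2.22 0.  ] [528.5, 313, 50] [0.53 0.59 0.05 1.03 0.   2.11]
[2.22 2.22 0.  ] [551, 132, 50] [ 0.24  0.51 -0.1   0.96  0.    1.81]
[2.22 2.22 0.  ] [505, -53.5, 50] [-0.11  0.41 -0.26  0.9   0.    1.47]
[2.22 2.22 0.  ] [437, -54, 50] [-0.12  0.3  -0.44  0.83  0.    1.45]
[2.22 2.22 0.  ] [400, 0, 300] [ 0.    0.02 -0.08  1.48  0.    1.57]
[ 2.22 -2.22  0.  ] [528.5, 313, 50] [ 0.53  0.59  0.05  1.03  0.   -1.04]
[ 2.22 -2.22  0.  ] [551, 132, 50] [ 0.24  0.51 -0.1   0.96  0.   -1.34]
[ 2.22 -2.22  0.  ] [505, -53.5, 50] [-0.11  0.41 -0.26  0.9   0.   -1.68]
[ 2.22 -2.22  0.  ] [437, -54, 50] [-0.12  0.3  -0.44  0.83  0.   -1.69]
[ 2.22 -2.22  0.  ] [400, 0, 300] [ 0.    0.02 -0.08  1.48  0.   -1.57]
```

```bash
cat >> h.py <<'E'
RV=[0,np.pi,0]
def press(x,y,depths,fmax=30):
    from workcell import line_to,get_obs,hold
    line_to([x,y,85],v=150); hold(.25)
    f0=np.mean([get_obs()["contact_force"] for _ in range(3)],0)
    rows=[]
    for z in depths:
        line_to([x,y,z],v=40); hold(.2)
        o=get_obs();f=o["contact_force"]-f0
        rows.append((o["eef_pos"][2],f[2])); print(z,o["eef_pos"].round(1),f.round(2),round(o["time_s"],2))
        if f[2]>fmax: print("force stop");break
    return np.array(rows)
E
python3 - <<'E'
from workcell import *
from h import *
gripper_to(0,30)
movep([380,0,300],RV);movep([528.5,313,140],RV)
print(get_obs()["time_s"],get_obs()["opening"])
r=press(528.5,313,[64,60,56,52])
for n in("side","wrist"):
    d=get_image(n);cv2.imwrite(f"pics/{n}1.png",d["color"])
line_to([528.5,313,110],v=80)
print(np.polyfit(62-r[1:,0],r[1:,1],1))
E
```

```text
4.1833 0.059353358477807934
64 [528.7 313.1  64.3] [-0.08  0.23  0.34] 5.83
60 [528.5 313.   60.1] [-0.    1.21  2.11] 6.28
56 [528.8 313.2  56.3] [0.22 0.62 2.55] 6.72
52 [528.9 313.2  52.3] [0.52 1.51 4.66] 7.17
[0.3301849  1.20806979]
```

```bash
python3 - <<'E'
import cv2,numpy as np
a=cv2.imread("pics/side1.png")[200:340,160:330];b=cv2.imread("pics/wrist1.png")
cv2.imwrite("pics/c1.png",np.hstack([cv2.resize(a,(466,384)),b])[:, :])
c=np.hstack([cv2.resize(a,(400,330)),cv2.resize(b,(400,330))]);cv2.imwrite("pics/c1.png",c)
E
```

```text
(no output)
```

View pics/c1.png

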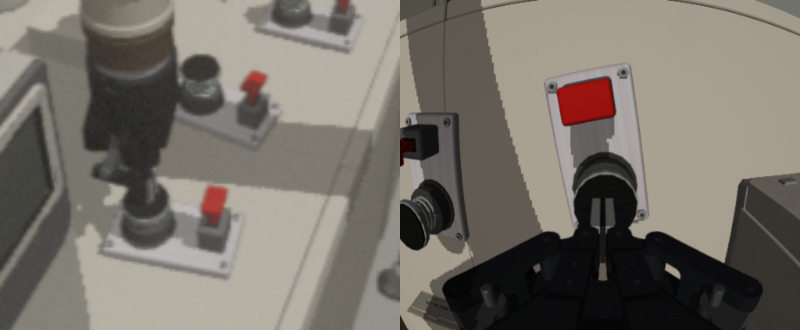

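The side and wrist views show the closed fingertips on pad 1 (right half, around (600,200)), which is clearly pressed down. At about 10 mm it pushes back with about 4.7 N, so it's soft. Mount 2 is next, then mount 3.

```bash
python3 - <<'E'
from workcell import *
from h import *
for i,(x,y) in enumerate([(550.5,132.5),(505,-53)]):
    movep([x,y,110],RV)
    print("mount",i+2,get_obs()["time_s"])
    r=press(x,y,[60,56,52])
    d=get_image("wrist");cv2.imwrite(f"pics/w{i+2}.png",d["color"])
    line_to([x,y,110],v=80)
    print(np.polyfit(62-r[:,0],r[:,1],1))
a=[cv2.resize(cv2.imread(f"pics/w{k}.png"),(400,300)) for k in(2,3)]
cv2.imwrite("pics/c2.png",np.hstack(a))
E
```

```text
mount 2 8.9083
60 [550.5 132.5  60.2] [-0.96 -0.63  1.  ] 10.45
56 [551.2 132.7  56.7] [-0.46 -0.12  4.61] 10.9
52 [551.2 132.7  53.2] [-1.36 -0.15  7.45] 11.35
[ 0.93029896 -0.5811446 ]
mount 3 13.0583
60 [504.5 -53.   60.1] [-3.53  0.06  2.29] 14.6
56 [505.2 -53.   56.9] [-3.28  1.22  8.85] 15.05
52 [505.2 -53.   53.7] [-6.52  1.86 15.1 ] 15.5
[ 2.01436843 -1.54684865]
```

View pics/c2.png

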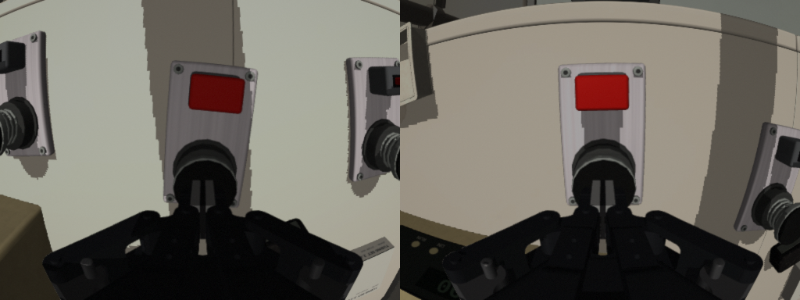

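Measured stiffnesses are about 0.45, 0.93 and 2.0 N/mm, which fits the stated doubling, so mount 1 (leftmost) is the softest. The wrist views show pads 2 and 3 pressed and centred, with all red tags still up. Next I'll push mount 1's tag down.

```bash
python3 - <<'E'
from workcell import *
from h import *
x,y=461.5,304.5
line_to([505,-53,150],v=200)
movep([x,y,120],RV)
r=press(x,y,[66,60,54,50,49,48,47,46],fmax=14)
d=get_image("side");cv2.imwrite("pics/s3.png",d["color"])
line_to([x,y,140],v=120);
movep([380,60,300],RV)
for n in("top","side"):
    d=get_image(n);cv2.imwrite(f"pics/{n}4.png",d["color"]);np.savez(f"{n}4.npz",**d)
print(get_obs()["time_s"])
b=cv2.imread("pics/side4.png")[180:320,190:330];a=cv2.imread("pics/s3.png")[180:320,190:330]
cv2.imwrite("pics/c3.png",np.hstack([cv2.resize(k,(400,400)) for k in(a,b)]))
E
```

```text
66 [461.4 304.4  65.9] [-0.59 -0.52 -0.4 ] 19.59
60 [461.3 304.4  59.8] [-0.63  0.33  0.18] 20.09
54 [461.3 304.4  53.8] [-1.03 -0.52 -0.1 ] 20.59
50 [461.8 304.7  50.1] [ 0.46 -0.04  1.08] 21.04
49 [461.8 304.7  50. ] [-0.31  0.03  7.54] 21.49
48 [461.9 304.7  50. ] [-2.81 -1.32 13.02] 21.94
47 [461.9 304.8  49.9] [-4.29 -2.91 18.67] 22.39
force stop
24.625
```

View pics/c3.png

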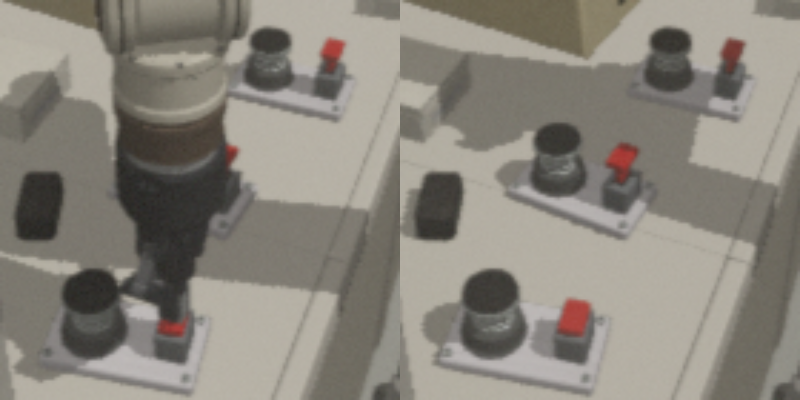

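View pics/top4.png

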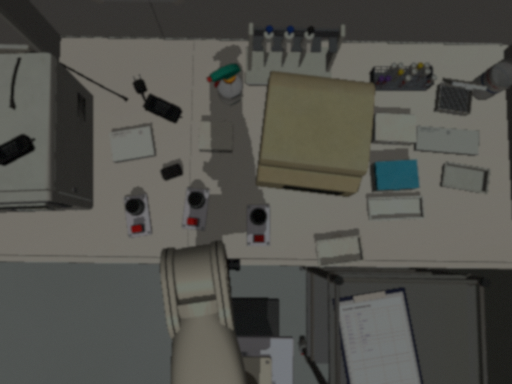

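The tag hit its hard stop at z≈50 mm, rising to 18 N. In the side view tag 1 (575,318 in the right half) sits on its guide block and the other two tags are up. I'll run one numeric check and then hand in.

```bash
python3 - <<'E'
from workcell import *
from h import *
for n in("top","side"):
    for k in("0","4"):
        d=dict(np.load(n+k+".npz"));W=cloud(d)
        for nm,c in(("tag1",(461.5,304.5)),("tag2",(484,140)),("tag3",(437,-53)),("pad1",(528.5,313)),("pad2",(551,132)),("pad3",(505,-53))):
            m=(np.hypot(W[...,0]-c[0],W[...,1]-c[1])<22)&(W[...,2]>45)&(W[...,2]<80)
            q=W[m]
            if len(q): print(n+k,nm,len(q),q.mean(0).round(1),"zmed",np.median(q[:,2]).round(1),end="; ")
        print()
job_done()
E
```

```text
top0 tag1 77 [463.4 300.8  68. ] zmed 68.7; top0 tag2 75 [485.9 137.9  68.4] zmed 68.6; top0 tag3 69 [439.6 -56.   67.7] zmed 68.0; top0 pad1 182 [528.5 312.7  60.1] zmed 60.1; top0 pad2 182 [550.7 131.8  61.3] zmed 61.3; top0 pad3 179 [504.8 -53.2  61.3] zmed 61.4; 
top4 tag1 71 [462.9 300.8  49. ] zmed 48.7; top4 tag2 75 [486.  137.7  67.8] zmed 68.1; top4 tag3 69 [439.7 -55.9  67.6] zmed 68.0; top4 pad1 178 [528.5 312.5  60.7] zmed 60.7; top4 pad2 179 [550.6 131.8  60.5] zmed 60.5; top4 pad3 180 [504.9 -53.1  61.2] zmed 61.2; 
side0 tag1 124 [461.2 306.3  67.7] zmed 69.0; side0 tag2 89 [484.4 143.4  66.5] zmed 68.7; side0 tag3 63 [438.  -49.4  65.7] zmed 68.1; side0 pad1 227 [527.5 314.6  61.6] zmed 61.8; side0 pad2 140 [549.8 133.4  61.7] zmed 62.0; side0 pad3 112 [504.2 -48.8  60.9] zmed 62.1; 
side4 tag1 115 [461.6 305.6  49.6] zmed 49.8; side4 tag2 90 [484.3 143.6  66.5] zmed 69.1; side4 tag3 64 [437.9 -49.4  65.4] zmed 68.0; side4 pad1 229 [527.5 314.7  61.5] zmed 61.6; side4 pad2 144 [549.8 133.7  61.4] zmed 61.7; side4 pad3 111 [503.4 -49.3  61.1] zmed 62.3; 
the job is handed in; nothing more can be done
```

I pressed the three pads from left to right with closed fingertips, about 8–10 mm each, and let each rise again. The leftmost mount was softest, so I pushed its red tag down. I handed the job in at about 25 s, with the arm parked clear.

| Mount (left to right) | Measured stiffness |
|---|---|
| 1 | about 0.45 N/mm |
| 2 | about 0.93 N/mm |
| 3 | about 2.0 N/mm |

- **Tags:** tag 1 met its stop at z≈50 mm and the force rose to about 19 N. The cameras put it at 49–50 mm afterwards. Tags 2 and 3 are still up at about 68–69 mm.
- **Pads and mounts:** all three pads are back at about 61–62 mm. No mount moved by more than about 1 mm, and the bystanders look undisturbed in the top view.
- **Disagreements:** the top and side cameras differed by up to about 6 mm in y, within the room I had on the pads and tags. The force readings are noisy by about 1 N, so mount 1's fit is rough: a line through its readings gives 0.33 N/mm, force over depth gives 0.47. Its rank is not in doubt.

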